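# Thread the support rod through the stand's three bosses

## Robot

A 6-joint arm with a two-finger parallel gripper is mounted at the origin on the work surface. World frame = base frame: x ahead of the robot, y to its left, z up, the work surface at z = 0. Lengths are in m, angles in rad, forces in N, time in s.
With the tool pointing down it reaches from about 0.375 to 0.9 m from the base axis. Payload 3.1 kg.
Tool frame: the origin (TCP) lies where the fingers leave the gripper's body, on its centre line; the fingertips stand manip.tip_reach ahead of it and the grasp point (between the pads) lies 54 mm ahead of it (manip.tip_reach is the distance from the TCP to the fingertips, in m); z points along the fingers, y is the direction in which the jaws open and shut (so a half turn about z gives the same grasp; the last joint's range is limited). The gripper opens to 85 mm and grips with 20 to 120 N. Pads are 22 mm wide; open, the fingers measure 114 mm over their backs; the gripper's body (76 mm by 85 mm) begins 54 mm behind the grasp point. The pads swing forward as they close: fully open they stand 13 mm farther back than shut.
Start: joints at [-1.325, 0.527, 1.433, -0, 1.181, -0.178], TCP at [0.258, -0.569, 0.304] pointing down, gripper open.
Joint ranges: [-3.08, 3.08], [-0.75, 2.2], [0.22, 2.44], [-1.43, 4.57], [0, 2.65], [-2.85, 2.85]. Speed limits (rad/s): [2.79, 2.79, 3.14, 3.14, 3.14, 3.14].

## Interface

Orientations are given as a unit quaternion [x, y, z, w].
In Python, from station import manip, cams, order gives the robot as it stands. The module is installed in compiled form; this text tells all that it offers.
- The arm moves only by the tool drive_tool, never from a script. Its arguments are lists of equal length, an entry for each row: "linear": the shift along the tool's x, y, z in mm, a list of three; "rot": the turn, a rotation vector about the tool's x, y, z in degrees, a list of three; "hand": the finger opening in mm, from 0 to 85.4. A call has 1 to 20 rows; each row shifts and turns the pose as measured when the row begins, along the tool's axes as they then stand; what a row does not reach is not made up. A row lasts 1/12 s, in which the tool goes at most 41.7 mm and 7.16 degrees, less where a joint would pass 70% of its speed; a pose out of reach is approached as far as the arm can. A call with a gripper value outside its range is refused whole. The fingers move at their own pace and stop on an object; "force" is the grip in N (left out, the last holds). Time passes only in rows, so rows that do not move let the fingers close. It gives the time, the measured TCP pose, the force and the opening at its end, in the units of the state.
- manip.sense(): the state, without advancing time (a new reading comes with each control period).
- cams.snapshot(name): name is "scene" or "top" or "wrist"; returns the picture (480x640x3 uint8, red, green, blue); there is no depth.
- cams.camera_model(name): a dict with "vfov" (degrees; the focal length in pixels is half the picture's height over the tangent of half this angle, whatever the lens; pixels are square), "cx", "cy" (the principal point, pixels), "rvec" (rotation vector, rad) and "tvec" (3), from world to camera coordinates, as OpenCV has them. Camera axes: x right, y down, z forward; pixel columns grow to the right and rows downward; lengths in m; the calibration is good to about 2 mm. A picture is of the moment at which its call begins: read the wrist's pose just before it. camera_model takes no time and is no camera call; for the wrist camera it gives the pose at the moment of the call.
- order.sign_off(): hands the job in, once; it reports no verdict.
Trained networks look in the newest picture that a camera, given by its name, has taken for a name from the list of things; names that differ only in an ending like _2 or _b are one class to them, and where a whole thing is asked for, a point or a joint stands for the part that bears it (a point fixed in the world has none). Each returns a list of dicts, best first, with "score" (0 to 1); they miss things now and then, are a little off and sometimes report something else, mostly with a low value. They report only what shows in the picture. A call takes as long as a camera call. They do not tell look-alikes from the thing itself.
- cams.regions_of(label, camera): "pixels" (480x640 bool, what is visible of it) and "rect" ([left, top, right, bottom] in pixels, round what is visible of it).
- cams.spot_point(label, camera): "at" ([column, row] in pixels: a listed point, or the origin of a listed thing).
The state is a dict: "t": time; "q": joint angles; "qd": joint speeds; "tau": joint torques, N m; "tcp_pos": TCP position; "tool_rot": TCP orientation; "force": force on the tool from outside, world axes, zero at the start; "ft_torque": the same for the moment, N m; "finger_gap": opening from 0.0 (shut) to 1.0 (fully open).
Only numpy, scipy, OpenCV 4.12 (cv2) and the standard library are available. Lean on these libraries where they do the work, as an engineer would, in place of code of your own. Each camera call takes 0.05 s, during which the arm holds its last target. There are 200 camera calls.

## Task

Take the steel support rod out of its grey holder and thread it, pointed nose first, through the bosses of the low titration stand: in at the blue boss, on through the two white ones, until its black collar sits flush against the blue boss. Feel your way and do not ram it, leave the glassware where it stands, and let go of the rod when it is home.

Things in the scene. Friction and masses are not known exactly. Their poses are not given: they have to be found in the camera images.
- rod: Round straight steel support rod, 200 mm long, about 0.18 kg. Origin on its axis, at the front face of the black collar; +x runs to the nose; it may have any roll. Shank 14 mm in diameter from x = 0 to 129 mm, then a taper. Orange handle 18 mm in diameter from x = -55 to -10 mm. Balance point about x = +35 mm.
- nose (a point): Point of the rod's nose, on its axis, 145 mm ahead of the collar's front face. The last 16 mm taper from 14 to 11 mm in diameter.
- seat (a point): Centre of the front face of the black collar (30 mm in diameter, 10 mm thick); same place as the rod's origin.
- holder: Fixed holder: 200 x 90 x 10 mm white board, two grey slotted blocks, open above. Origin on the table under the rod's seat at the start (within 3 mm); x along the rod to its nose, z up. The rod lies level, axis at z = 55 mm. Rear block (x -55 to -15, 70 wide, top z = 70 mm) encloses the handle; front block (x 100 to 116, 50 wide, top z = 58 mm). The shank between is free.
- stand: Fixed stand: white base 170 x 100 x 10 mm, three posts with a boss each. Origin on the table under the base's centre; +x is the threading direction, z up. Bosses: 16 mm thick along x, 48 wide, tops at z = 140 mm, centred at x = -50 (blue, entry), 0, +50 mm (white); 17 mm through holes along x at y = 0, z = 120 mm. Thumb screws stick out to y = +44 mm.
- mouth (a point): Centre of the hole on the outer face of the blue entry boss, at stand x = -58, y = 0, z = 120 mm.
- outlet (a point): Centre of the hole on the outer face of the last white boss, at stand x = +58, y = 0, z = 120 mm.
- middle (a point): Where the middle boss's hole is centred when not displaced: stand x = 0, y = 0, z = 120 mm. It is loose: it floats up to 7.5 mm either way along the stand's y from an unmeasured start. The nose's taper drags it into line (1 to 2 N) if within 3 mm; else the nose butts on its face and must be swung sideways in the blue hole's slack to find it. The other bosses are fast.
- reagent: Amber reagent bottle, 64 mm diameter, 130 mm high, origin at the centre of its underside. Leave alone.
- flask: Conical glass flask, 80 mm diameter at the foot, 118 mm high, origin at the centre of its underside. Leave alone.
- beaker: Glass beaker, 66 mm diameter, 80 mm high, origin at the centre of its underside. Leave alone.
Things that resemble listed ones, but are neither listed nor needed, are in the scene too. Of the things shaped like the rod, the steel one is meant.

How it is judged:
On the way, in this order (a step that is already met when the one before it is completed fails the run):
1. the nose has come out of the back of the blue boss, inside the line of the holes (x of nose in the frame of stand between -0.036 and 0.04 m and x of seat in the frame of stand below -0.1 m and y of nose in the frame of stand between -0.006 and 0.006 m and z of nose in the frame of stand between 0.114 and 0.126 m), for 0.1 s.
2. the nose has come out of the last white boss, with the rod in line (x of nose in the frame of stand above 0.063 m and y of nose in the frame of stand between -0.006 and 0.006 m and z of nose in the frame of stand between 0.114 and 0.126 m and angle between the x axis of rod and the x axis of stand, either way round below 0.06 rad), for 0.1 s.
At the end, for the whole second after the job is handed in: The rod runs through all three bosses, its collar face within 4 mm of the blue boss's mouth centre, its axis within 0.05 rad of the line of the holes, its nose 25 mm or more beyond the last boss, at rest and released (distance between seat and mouth below 0.004 m and x of nose in the frame of stand above 0.083 m and angle between the x axis of rod and the x axis of stand, either way round below 0.05 rad and linear speed of rod below 0.01 m/s); the robot touches nothing.
It fails at once if the reagent is shifted more than 25 mm or tipped (distance of reagent from where it was at the start of the episode above 0.025 m or angle between reagent's own z axis and vertical above 0.35 rad).
It fails at once if the flask is shifted more than 25 mm or tipped (distance of flask from where it was at the start of the episode above 0.025 m or angle between flask's own z axis and vertical above 0.35 rad).
It fails at once if the beaker is shifted more than 25 mm or tipped (distance of beaker from where it was at the start of the episode above 0.025 m or angle between beaker's own z axis and vertical above 0.35 rad).
It fails at once if the rod is rammed against the stand with more than 60 N (contact force between rod and stand above 60 N).
It also fails if it takes over 64 s, if anything falls off the work surface, if the arm or the gripper's body presses on something with over 40 N, if the wrist force passes 120 N, or if a joint passes its speed limit or range.

## Working session

There is one attempt and no reset: what is moved stays moved. The work goes in short steps, Python scripts to look and compute and a tool call to move; the robot and the scene stay as the last step left them, time stands still between calls to the robot, and variables do not carry over. Pictures are saved under pics/ and viewed, about 8 in all and at most 12, crops included, and the job is handed in when it is done.

Besides the shell and the picture viewer there is one more tool, called after "Emit:" by a JSON object that holds its "api" and its "payload". drive_tool: Moves the arm, as the interface text tells. Its arguments: {"type":"object","properties":{"linear":{"type":"array","items":{"type":"array","items":{"type":"number"}}},"rot":{"type":"array","items":{"type":"array","items":{"type":"number"}}},"hand":{"type":"array","items":{"type":"number"}},"force":{"type":"number"}},"required":["linear","rot","hand"]}

```bash
mkdir -p pics; cat > h.py <<'E'
import numpy as np, cv2
from station import manip, cams, order
from scipy.spatial.transform import Rotation as R
def cam(n):
    m=cams.camera_model(n); f=240/np.tan(np.radians(m['vfov'])/2)
    return f,m['cx'],m['cy'],R.from_rotvec(np.ravel(m['rvec'])).as_matrix(),np.ravel(m['tvec'])
def ray(n,p,c=None):
    f,cx,cy,Rm,t=c or cam(n); o=-Rm.T@t
    d=Rm.T@np.array([(p[0]-cx)/f,(p[1]-cy)/f,1]); return o,d
def onz(n,p,z,c=None):
    o,d=ray(n,p,c); return o+d*(z-o[2])/d[2]
def proj(n,P,c=None):
    f,cx,cy,Rm,t=c or cam(n); q=Rm@np.asarray(P)+t; return np.array([f*q[0]/q[2]+cx,f*q[1]/q[2]+cy])
def tri(obs):
    A=np.zeros((3,3));b=np.zeros(3)
    for o,d in obs:
        d=d/np.linalg.norm(d);M=np.eye(3)-np.outer(d,d);A+=M;b+=M@o
    return np.linalg.solve(A,b)
def save(n,img): cv2.imwrite('pics/'+n+'.png',img[:,:,::-1])
E
python3 - <<'E'
from h import *
print(manip.sense()['t'],manip.tip_reach, cams.camera_model('top'))
I={n:cams.snapshot(n) for n in('scene','top')}
for n in I: save(n+'0',I[n])
for n in I:
  for l in ['rod','holder','stand','nose','seat','mouth','outlet','middle','reagent','flask','beaker']:
    try:
      r=cams.spot_point(l,n)
      print(n,l,[(np.round(x['at'],1).tolist(),round(x['score'],2)) for x in r[:4]])
    except Exception as e: print(n,l,e)
print(manip.sense()['t'])
E
```

```text
0.0 0.0726 {'vfov': 51.330389856054815, 'cx': 318.5434033016007, 'cy': 234.2505543664491, 'rvec': array([ 2.16818625, -2.13146108,  0.15649329]), 'tvec': array([0.12382072, 0.51740523, 1.14433598])}
scene rod [([251.7, 279.2], 0.97), ([429.4, 204.0], 0.88), ([331.7, 214.5], 0.7), ([156.6, 324.0], 0.66)]
scene holder [([332.4, 231.6], 0.68), ([294.1, 251.7], 0.22)]
scene stand [([249.6, 384.5], 0.83)]
scene nose [([229.0, 217.1], 0.96), ([413.4, 241.8], 0.87), ([296.4, 256.0], 0.85), ([111.9, 385.4], 0.84)]
scene seat [([333.4, 217.2], 0.98), ([429.4, 203.0], 0.76), ([155.8, 330.3], 0.73), ([270.2, 191.3], 0.62)]
scene mouth [([263.9, 335.4], 0.92)]
scene outlet [([224.4, 384.3], 0.69)]
scene middle [([247.9, 362.4], 0.69)]
scene reagent [([417.5, 270.5], 0.88)]
scene flask [([341.5, 440.1], 0.88)]
scene beaker [([397.6, 345.3], 0.75), ([418.8, 271.0], 0.68)]
top rod [([261.2, 254.1], 0.86), ([244.3, 348.5], 0.67)]
top holder [([266.2, 256.6], 0.81)]
top stand []
top nose [([324.1, 272.2], 0.89), ([242.5, 170.9], 0.84), ([302.0, 376.7], 0.68), ([422.0, 315.7], 0.61)]
top seat [([261.9, 256.0], 0.96), ([366.0, 302.7], 0.96), ([181.4, 175.7], 0.92), ([243.7, 346.3], 0.81)]
top mouth [([441.4, 230.8], 0.76)]
top outlet [([495.1, 238.5], 0.58), ([265.9, 258.2], 0.3)]
top middle [([468.3, 230.2], 0.9)]
top reagent [([273.2, 159.7], 0.55), ([261.4, 256.9], 0.47)]
top flask [([456.7, 154.6], 0.97)]
top beaker [([361.5, 148.4], 0.63)]
1.2
```

```bash
python3 - <<'E'
from h import *
a=cv2.imread('pics/scene0.png');b=cv2.imread('pics/top0.png')
cv2.imwrite('pics/both.png',np.hstack([cv2.resize(a[150:480,80:480],(400,330)),b[100:430,140:540]]))
S=lambda p,z:print(p,z,np.round(onz('scene',p,z),4))
T=lambda p,z:print('top',p,z,np.round(onz('top',p,z),4))
print('seat',tri([ray('scene',(333.4,217.2)),ray('top',(261.9,256))]))
print('nose',tri([ray('scene',(296.4,256.0)),ray('top',(324.1,272.2))]))
print('mouth',tri([ray('scene',(263.9,335.4)),ray('top',(441.4,230.8))]))
print('outlet',tri([ray('scene',(224.4,384.3)),ray('top',(495.1,238.5))]))
S((263.9,335.4),.12);S((224.4,384.3),.12);S((247.9,362.4),.12);S((249.6,384.5),0)
T((441.4,230.8),.12);T((495.1,238.5),.12);T((468.3,230.2),.12)
T((261.9,256),.055);T((324.1,272.2),.055);S((333.4,217.2),.055);S((296.4,256),.055)
T((456.7,154.6),0);T((361.5,148.4),0);T((273,159.7),0);S((341.5,440.1),0);S((397.6,345.3),0);S((417.5,270.5),0)
E
```

```text
seat [0.46193905 0.26433443 0.056232  ]
nose [0.43026459 0.1213048  0.03486367]
mouth [ 0.51507004 -0.13562486  0.12548398]
outlet [ 0.50192845 -0.25374133  0.12005564]
(263.9, 335.4) 0.12 [ 0.5133 -0.1332  0.12  ]
(224.4, 384.3) 0.12 [ 0.5033 -0.2527  0.12  ]
(247.9, 362.4) 0.12 [ 0.5174 -0.196   0.12  ]
(249.6, 384.5) 0 [ 0.5048 -0.1961  0.    ]
top (441.4, 230.8) 0.12 [ 0.5157 -0.1372  0.12  ]
top (495.1, 238.5) 0.12 [ 0.5006 -0.2549  0.12  ]
top (468.3, 230.2) 0.12 [ 0.5181 -0.1965  0.12  ]
top (261.9, 256) 0.055 [0.4595 0.2627 0.055 ]
top (324.1, 272.2) 0.055 [0.4246 0.1184 0.055 ]
(333.4, 217.2) 0.055 [0.4638 0.2674 0.055 ]
(296.4, 256) 0.055 [0.443  0.1116 0.055 ]
top (456.7, 154.6) 0 [ 0.7273 -0.2091  0.    ]
top (361.5, 148.4) 0 [0.739  0.0288 0.    ]
top (273, 159.7) 0 [0.7058 0.249  0.    ]
(341.5, 440.1) 0 [ 0.726  -0.2046  0.    ]
(397.6, 345.3) 0 [0.7452 0.0367 0.    ]
(417.5, 270.5) 0 [0.7108 0.2519 0.    ]
```

View pics/scene0.png

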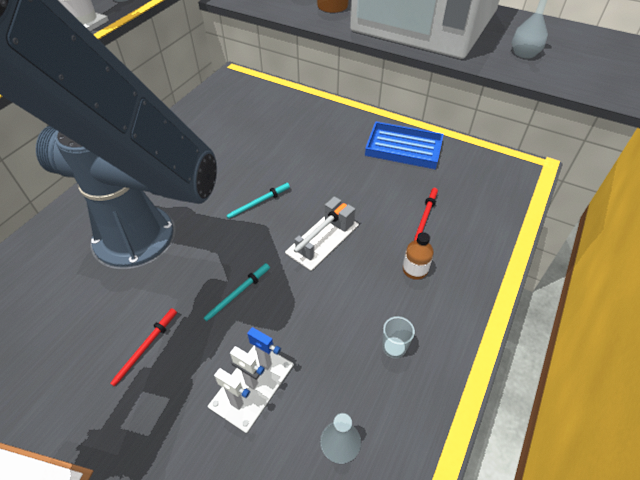

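View pics/top0.png

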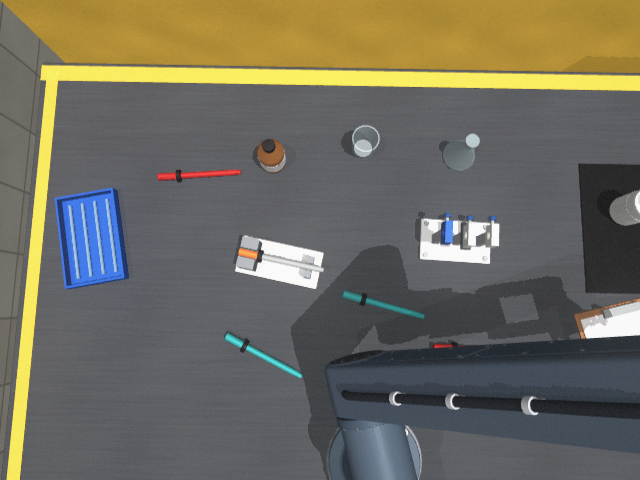

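The steel rod lies in the holder: top view (261,256) to (324,270), scene (335,215) to (297,250). The look-alikes are the red rods at top (200,175) and scene (145,345), and the teal and cyan rods at top (383,305) and (263,355). They lie bare on the table and are not steel. I'll look closer with the wrist camera, at the stand first and then the holder.

```bash
cat >> h.py <<'E'
def goal(P,yaw):
    "tool-frame shift (mm) and rotvec (deg) from the present pose to TCP P, pointing down, tool x at yaw (deg)"
    s=manip.sense(); r=R.from_quat(s['tool_rot'])
    y=np.radians(yaw); x=np.array([np.cos(y),np.sin(y),0]); z=np.array([0,0,-1.]); g=R.from_matrix(np.column_stack([x,np.cross(z,x),z]))
    print('t',round(s['t'],2),'pos',np.round(s['tcp_pos'],4),'F',np.round(s['force'],1),'gap',round(s['finger_gap'],3),'x',np.round(r.as_matrix()[:,0],4),'z',np.round(r.as_matrix()[:,2],4))
    print('lin',np.round(r.inv().apply(np.asarray(P)-s['tcp_pos'])*1000,1),'rot',np.round((r.inv()*g).as_rotvec(degrees=True),2),'q',np.round(s['q'],2))
E
python3 - <<'E'
from h import *
goal([.49,-.17,.36],-96.2)
goal([.49,-.17,.36],83.8)
f,cx,cy,Rm,t=cam('wrist');s=manip.sense();r=R.from_quat(s['tool_rot']).as_matrix()
print('cam in tool',r.T@(-Rm.T@t-s['tcp_pos']),'axes',r.T@Rm.T, f)
E
```

```text
t 1.2 pos [ 0.2576 -0.5694  0.3039] F [ 0.6 -0.5 -0.2] gap 1.001 x [ 0.9111  0.4121 -0.    ] z [ 0. -0. -1.]
lin [ 376.4 -268.2  -56.1] rot [  0.    -0.   120.54] q [-1.32  0.53  1.43  0.    1.18 -0.18]
t 1.2 pos [ 0.2576 -0.5694  0.3039] F [ 0.6 -0.5 -0.2] gap 1.001 x [ 0.9111  0.4121 -0.    ] z [ 0. -0. -1.]
lin [ 376.4 -268.2  -56.1] rot [  0.     0.   -59.46] q [-1.32  0.53  1.43  0.    1.18 -0.18]
cam in tool [ 0.07048787  0.00089113 -0.07169079] axes [[-2.70198912e-04 -9.60795995e-01 -2.77256168e-01]
 [ 9.99999779e-01 -4.28223108e-04  5.09406867e-04]
 [-6.08163576e-04 -2.77255968e-01  9.60795898e-01]] 360.39886397267304
```

Emit:
{"api": "drive_tool", "payload": {"linear": [[31,-22,-5],[31,-22,-5],[31,-22,-5],[31,-22,-5],[31,-22,-5],[31,-22,-5],[31,-22,-5],[31,-22,-5],[31,-22,-5],[31,-22,-5],[31,-22,-5],[31,-22,-5],[0,0,0]], "rot": [[0,0,0],[0,0,0],[0,0,0],[0,0,0],[0,0,0],[0,0,0],[0,0,0],[0,0,0],[0,0,0],[0,0,0],[0,0,0],[0,0,0],[0,0,0]], "hand": [85,85,85,85,85,85,85,85,85,85,85,85,85]}}

```text
t: 2.28
tcp_pos: [0.4971, -0.1635, 0.3653]
tool_rot: [0.979, 0.206, 0.002, 0.004]
force: [0.2, -1.1, -0.6]
finger_gap: 0.998
```

Emit:
{"api": "drive_tool", "payload": {"linear": [[0,0,0],[0,0,0],[0,0,0],[0,0,0],[0,0,0],[0,0,0],[0,0,0],[0,0,0],[0,0,0],[0,0,0]], "rot": [[0,0,-7],[0,0,-7],[0,0,-7],[0,0,-7],[0,0,-7],[0,0,-7],[0,0,-7],[0,0,-7],[0,0,-3.5],[0,0,0]], "hand": [85,85,85,85,85,85,85,85,85,85]}}

```text
t: 3.12
tcp_pos: [0.4974, -0.1613, 0.3665]
tool_rot: [0.738, 0.675, 0.0, 0.006]
force: [0.2, 0.6, -0.2]
finger_gap: 0.995
```

```bash
python3 - <<'E'
from h import *
goal([.49,-.17,.36],83.8)
c=cam('wrist');I=cams.snapshot('wrist');save('w1',I)
for l in ['stand','mouth','outlet','middle']:
  print(l,[(np.round(x['at'],1).tolist(),round(x['score'],2),np.round(onz('wrist',x['at'],0 if l=='stand' else .12,c),4)) for x in cams.spot_point(l,'wrist')[:2]])
E
```

```text
t 3.12 pos [ 0.4974 -0.1613  0.3665] F [ 0.2  0.6 -0.2] gap 0.995 x [ 0.0893  0.996  -0.0078] z [ 0.0078 -0.0086 -0.9999]
lin [-9.3 -6.7  6.5] rot [0.5  0.44 1.08] q [-0.53  0.31  1.61 -0.    1.2  -0.44]
stand [([328.1, 218.9], 0.66, array([ 0.5121, -0.1994,  0.    ]))]
mouth [([327.1, 180.0], 0.65, array([ 0.5117, -0.1347,  0.12  ]))]
outlet [([329.3, 307.2], 0.72, array([ 0.5038, -0.2583,  0.12  ]))]
middle [([336.4, 247.6], 0.91, array([ 0.5153, -0.1978,  0.12  ]))]
```

View pics/w1.png

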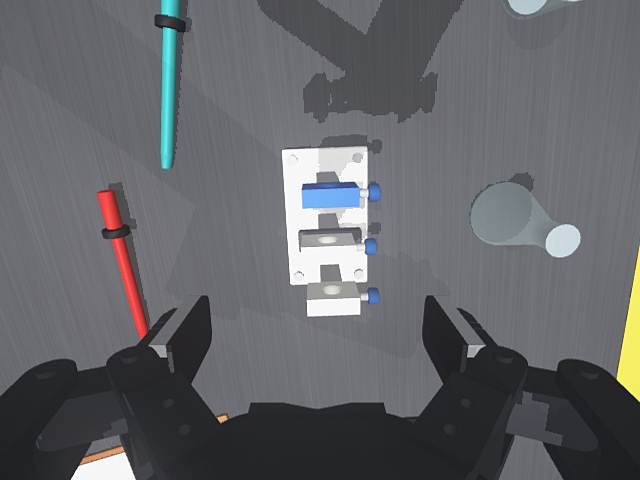

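```bash
python3 - <<'E'
import cv2
a=cv2.imread('pics/w1.png')[140:325,275:390]
cv2.imwrite('pics/w1c.png',cv2.resize(a,None,fx=3.2*1.0,fy=3.2,interpolation=cv2.INTER_CUBIC))
E
```

```text
(no output)
```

View pics/w1c.png

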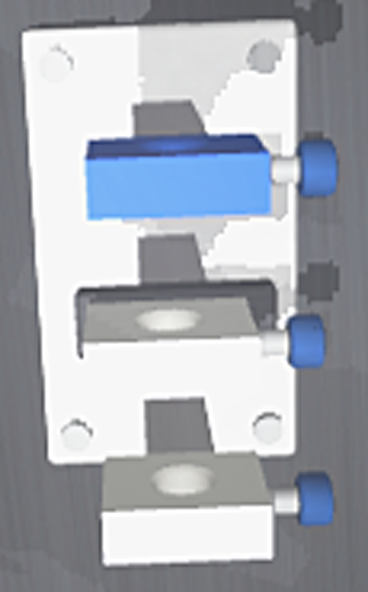

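```bash
python3 - <<'E'
from h import *
c=cam('wrist')
C=lambda u,v,z:onz('wrist',(274.7+u/3.2,139.7+v/3.2),z,c)
P={}
for n,ps in dict(blue=[(88,157),(272,152),(88,218),(272,212)],mid=[(82,343),(259,340)],last=[(102,508),(273,505),(105,563),(273,558)]).items():
    q=np.array([C(*p,.14) for p in ps]); P[n]=q.mean(0); print(n,np.round(q[:,:2],4).tolist(),np.round(P[n],4),'w',np.linalg.norm(q[0]-q[1]))
for n,ps in dict(lasth=(183,480),midh=(167,320)).items(): P[n]=C(*ps,.12);print(n,np.round(P[n],4))
d=P['last']-P['blue'];L=np.linalg.norm(d);d/=L;y=np.array([-d[1],d[0],0]);o=(P['last']+P['blue'])/2
print('len',L,'yaw',np.degrees(np.arctan2(d[1],d[0])),'origin',o)
for n in P: print(n,'stand xy',(P[n]-o)@d,(P[n]-o)@y)
# base corners z=.01
q=np.array([C(*p,.01) for p in [(22,30),(292,20),(50,462),(295,455)]]);print('base',np.round(q,4).tolist(),q.mean(0))
a=(q[2]-q[0]+q[3]-q[1])/2;print('yaw base',np.degrees(np.arctan2(a[1],a[0])),np.linalg.norm(a))
E
```

```text
blue [[0.4903, -0.137], [0.5379, -0.1402], [0.4887, -0.153], [0.537, -0.156]] [ 0.5135 -0.1466  0.14  ] w 0.04765295793168986
mid [[0.4835, -0.1873], [0.5314, -0.191]] [ 0.5075 -0.1891  0.14  ] w 0.048057069286540265
last [[0.484, -0.2368], [0.5324, -0.2405], [0.4831, -0.2542], [0.5314, -0.2572]] [ 0.5077 -0.2471  0.14  ] w 0.04851595344943748
lasth [ 0.5078 -0.2397  0.12  ]
midh [ 0.5072 -0.1891  0.12  ]
len 0.10075312978178803 yaw -93.26910985651395 origin [ 0.5105929  -0.19685253  0.14      ]
blue stand xy -0.05037656489089402 9.63729453788532e-20
mid stand xy -0.007547630788187781 -0.0035777481123202928
last stand xy 0.05037656489089402 -9.63729453788532e-20
lasth stand xy 0.042902522506865895 -0.0003588663638631273
midh stand xy -0.007541954125110004 -0.0038243492988834626
base [[0.4654, -0.1091, 0.01], [0.5626, -0.1146, 0.01], [0.4564, -0.2781, 0.01], [0.5548, -0.2844, 0.01]] [ 0.50979543 -0.19657548  0.01      ]
yaw base -92.82687821534407 0.1695867076684853
```

The wrist view shows three bosses: blue at (330,190), the loose middle hole at (327,240) and the last hole at (332,290). The 48 mm boss widths and 100 mm spacing check out. Stand yaw is about -93.3° and the middle boss sits about 3.7 mm to -y. Next, the holder.

```bash
python3 - <<'E'
from h import *
goal([.447,.215,.27],76.4)
E
```

```text
t 3.37 pos [ 0.4976 -0.161   0.3664] F [0.2 0.2 0. ] gap 0.996 x [ 0.0915  0.9958 -0.0076] z [ 0.0078 -0.0084 -0.9999]
lin [370.5 -85.6  92.9] rot [0.52 0.4  8.35] q [-0.53  0.31  1.61 -0.    1.2  -0.43]
```

Emit:
{"api": "drive_tool", "payload": {"linear": [[37,-8.5,9],[37,-8.5,9],[37,-8.5,9],[37,-8.5,9],[37,-8.5,9],[37,-8.5,9],[37,-8.5,9],[37,-8.5,9],[37,-8.5,9],[37,-8.5,9],[0,0,0],[0,0,0],[0,0,0],[0,0,0]], "rot": [[0,0,0],[0,0,0],[0,0,0],[0,0,0],[0,0,0],[0,0,0],[0,0,0],[0,0,0],[0,0,0],[0,0,0],[0.5,0.4,4],[0,0,4],[0,0,0],[0,0,0]], "hand": [85,85,85,85,85,85,85,85,85,85,85,85,85,85]}}

```text
t: 4.53
tcp_pos: [0.4524, 0.2294, 0.2675]
tool_rot: [0.789, 0.614, 0.003, 0.006]
force: [-0.4, -0.9, -0.1]
finger_gap: 0.994
```

```bash
python3 - <<'E'
from h import *
goal([.447,.215,.27],76.4)
c=cam('wrist');I=cams.snapshot('wrist');save('w2',I)
np.savez('w2cam.npz',c0=c[0],cx=c[1],cy=c[2],Rm=c[3],t=c[4])
for l in ['rod','seat','nose','holder']:
  print(l,[(np.round(x['at'],1).tolist(),round(x['score'],2),np.round(onz('wrist',x['at'],0 if l=='holder' else .055,c),4)) for x in cams.spot_point(l,'wrist')[:2]])
E
```

```text
t 4.53 pos [0.4524 0.2294 0.2675] F [-0.4 -0.9 -0.1] gap 0.994 x [ 0.2463  0.9692 -0.0028] z [ 0.0129 -0.0062 -0.9999]
lin [-15.2  -1.7  -2.5] rot [ 0.8   0.17 -0.66] q [ 0.25  0.42  1.77 -0.01  0.94  0.51]
rod [([309.7, 179.6], 0.89, array([0.459 , 0.2624, 0.055 ])), ([74.4, 191.9], 0.75, array([0.2778, 0.299 , 0.055 ]))]
seat [([74.0, 193.8], 0.85, array([0.2768, 0.2977, 0.055 ])), ([312.0, 177.5], 0.78, array([0.4612, 0.2636, 0.055 ]))]
nose [([541.5, 28.3], 0.97, array([0.6448, 0.3249, 0.055 ])), ([319.6, 338.1], 0.94, array([0.4321, 0.1236, 0.055 ]))]
holder [([307.8, 174.2], 0.86, array([0.4566, 0.261 , 0.    ])), ([310.9, 177.2], 0.66, array([0.4587, 0.2576, 0.    ]))]
```

View pics/w2.png

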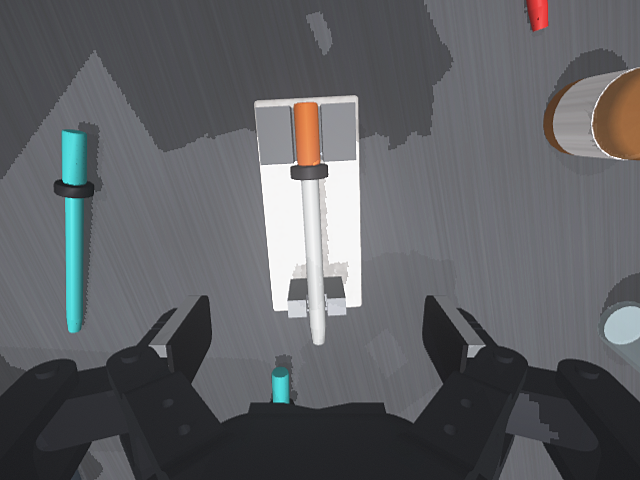

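The steel rod is at (307,103) to (319,343), collar at (310,172), with cyan rods to the left and below. I'll fit its axis now.

```bash
python3 - <<'E'
from h import *
z=np.load('w2cam.npz');c=(float(z['c0']),float(z['cx']),float(z['cy']),z['Rm'],z['t'])
I=cv2.imread('pics/w2.png').astype(int);B,G,Rr=I[:,:,0],I[:,:,1],I[:,:,2]
m=(Rr>180)&(B<100)&(G<180);m[:, :280]=0;m[:,340:]=0;m[170:]=0
pts=[]
for v in range(115,158,6):
    u=np.where(m[v])[0]; pts.append((u.mean(),v)); 
print([(round(a,1),b) for a,b in pts])
k=(I.max(2)<60);k[:,:280]=0;k[:,340:]=0;k[:150]=0;k[195:]=0
v,u=np.where(k);print('collar',u.min(),u.max(),v.min(),v.max(),u.mean(),v.mean())
for v in (325,332,338):
    u=np.where(I[v,295:345].min(1)>140)[0]+295;print(v,u.min(),u.max());pts.append(((u.min()+u.max())/2,v))
W=np.array([onz('wrist',p,.055,c) for p in pts]);d=np.linalg.svd(W-W.mean(0))[2][0];d*=-np.sign(d[1])
n=np.array([-d[1],d[0],0]);print('yaw',np.degrees(np.arctan2(d[1],d[0])),'resid mm',np.round((W-W.mean(0))@n*1000,1))
m0=W.mean(0)
N=onz('wrist',(319.3,344),.055,c);s=N-145e-3*d
off=lambda P:P+n*((m0-P)@n)
seat=off(s);print('seat via nose',seat,'nose',off(N))
S2=onz('wrist',(310.5,178),.06,c);print('seat direct',off(S2), 'along diff mm',(S2-s)@d*1000)
g=seat+.015*d;print('grasp',g)
goal([g[0],g[1],.15],np.degrees(np.arctan2(d[1],d[0]))+180)
E
```

```text
[(np.float64(306.0), 115), (np.float64(306.0), 121), (np.float64(306.5), 127), (np.float64(307.0), 133), (np.float64(307.0), 139), (np.float64(307.0), 145), (np.float64(308.0), 151), (np.float64(308.0), 157)]
collar 291 327 164 179 310.55172413793105 171.6551724137931
325 310 324
332 311 324
338 312 324
yaw -101.49876104284634 resid mm [ 0.1 -0.1  0.   0.2 -0.1 -0.3  0.2 -0.1 -0.1 -0.   0.1]
seat via nose [0.4582479  0.26016451 0.055     ] nose [0.42934262 0.1180748  0.055     ]
seat direct [0.45908828 0.26429556 0.06      ] along diff mm -4.21566784350394
grasp [0.4552577  0.24546557 0.055     ]
t 4.78 pos [0.4528 0.2283 0.2678] F [-0.7  1.4  0.1] gap 1.0 x [ 0.249   0.9685 -0.0026] z [ 0.0132 -0.0061 -0.9999]
lin [ 17.5  -3.6 117.7] rot [ 0.82  0.17 -2.92] q [ 0.25  0.42  1.77 -0.01  0.94  0.51]
```

Emit:
{"api": "drive_tool", "payload": {"linear": [[0,0,0],[9,-2,0],[9,-2,0],[0,0,30],[0,0,30],[0,0,30],[0,0,20],[0,0,10],[0,0,0]], "rot": [[0.8,0.2,-3],[0,0,0],[0,0,0],[0,0,0],[0,0,0],[0,0,0],[0,0,0],[0,0,0],[0,0,0]], "hand": [85,85,85,85,85,85,85,85,85]}}

```text
t: 5.53
tcp_pos: [0.4587, 0.2515, 0.147]
tool_rot: [0.777, 0.63, 0.008, 0.003]
force: [-1.4, 0.0, 0.1]
finger_gap: 0.999
```

```bash
python3 - <<'E'
from h import *
goal([.4555,.247,.109],78.5)
E
```

```text
t 5.53 pos [0.4587 0.2515 0.147 ] F [-1.4  0.   0.1] gap 0.999 x [0.2072 0.9783 0.0087] z [ 0.016   0.0055 -0.9999]
lin [-5.4 -2.7 37.9] rot [ 0.84 -0.49 -0.46] q [0.29 0.64 1.82 0.   0.66 0.5 ]
```

Emit:
{"api": "drive_tool", "payload": {"linear": [[-3,-1.5,0],[-3,-1.5,0],[0,0,18],[0,0,15],[0,0,4],[0,0,0]], "rot": [[1,-0.5,-0.5],[0.3,0,0],[0,0,0],[0,0,0],[0,0,0],[0,0,0]], "hand": [85,85,85,85,85,85]}}

```text
t: 6.03
tcp_pos: [0.457, 0.248, 0.1136]
tool_rot: [0.774, 0.633, 0.001, -0.002]
force: [-0.4, 0.8, -0.2]
finger_gap: 0.993
```

```bash
python3 - <<'E'
from h import *
goal([.4555,.247,.109],78.5)
E
```

```text
t 6.03 pos [0.457  0.248  0.1136] F [-0.4  0.8 -0.2] gap 0.993 x [0.1987 0.98   0.0037] z [-0.0011  0.004  -1.    ]
lin [-1.3 -1.3  4.6] rot [-0.11 -0.21  0.04] q [0.28 0.7  1.84 0.01 0.61 0.47]
```

Emit:
{"api": "drive_tool", "payload": {"linear": [[-1.3,-1.3,4.5],[0,0,0],[0,0,0],[0,0,0],[0,0,0],[0,0,0],[0,0,0],[0,0,0],[0,0,0],[0,0,0],[0,0,0]], "rot": [[0,-0.2,0],[0,0,0],[0,0,0],[0,0,0],[0,0,0],[0,0,0],[0,0,0],[0,0,0],[0,0,0],[0,0,0],[0,0,0]], "hand": [85,10,10,10,10,10,10,10,10,10,10], "force": 70}}

```text
t: 6.95
tcp_pos: [0.4569, 0.2475, 0.1133]
tool_rot: [0.774, 0.633, 0.002, 0.001]
force: [-1.0, -1.1, 0.6]
finger_gap: 0.135
```

```bash
python3 - <<'E'
from h import *
goal([.4555,.247,.109],78.5)
E
```

```text
t 6.95 pos [0.4569 0.2475 0.1133] F [-1.  -1.1  0.6] gap 0.135 x [0.1989 0.98   0.003 ] z [ 0.0044  0.0022 -1.    ]
lin [-0.8 -1.3  4.3] rot [ 0.22 -0.17  0.03] q [0.28 0.7  1.84 0.   0.6  0.48]
```

Emit:
{"api": "drive_tool", "payload": {"linear": [[0,0,-3],[0,0,-10],[0,0,-15],[0,0,-20],[0,0,-20],[0,0,-20],[0,0,-20],[0,0,-20],[0,0,-20],[0,0,-10],[0,0,0],[0,0,0]], "rot": [[0,0,0],[0,0,0],[0,0,0],[0,0,0],[0,0,0],[0,0,0],[0,0,0],[0,0,0],[0,0,0],[0,0,0],[0,0,0],[0,0,0]], "hand": [10,10,10,10,10,10,10,10,10,10,10,10]}}

```text
t: 7.95
tcp_pos: [0.4539, 0.2463, 0.2831]
tool_rot: [0.774, 0.633, 0.001, -0.0]
force: [-0.7, 1.0, -1.3]
finger_gap: 0.136
```

```bash
python3 - <<'E'
from h import *
goal([.4555,.247,.25],78.5)
c=cam('wrist');s=manip.sense();I=cams.snapshot('wrist');save('w3',I)
J=cams.snapshot('scene');save('s3',J)
cv2.imwrite('pics/c3.png',np.hstack([cv2.resize(J[140:300,250:450],(400,320)),I[80:400,200:600]])[:,:,::-1])
for n in('scene','wrist'):
  for l in('seat','nose'): print(n,l,[(np.round(x['at'],1).tolist(),round(x['score'],2)) for x in cams.spot_point(l,n)[:6]])
E
```

```text
t 7.95 pos [0.4539 0.2463 0.2831] F [-0.7  1.  -1.3] gap 0.136 x [0.1995 0.9799 0.0017] z [ 0.0015  0.0014 -1.    ]
lin [ 0.9  1.4 33.1] rot [ 0.07 -0.1  -0.01] q [0.28 0.41 1.73 0.   1.   0.48]
scene seat [([269.7, 189.5], 0.87), ([159.4, 327.9], 0.83), ([330.4, 167.8], 0.76), ([252.9, 276.1], 0.62), ([416.0, 269.3], 0.58), ([428.9, 202.6], 0.54)]
scene nose [([203.6, 317.7], 0.74), ([110.8, 386.6], 0.74), ([229.4, 219.9], 0.72), ([413.2, 241.1], 0.61), ([292.6, 205.2], 0.57), ([418.5, 272.3], 0.22)]
wrist seat [([318.5, 274.6], 0.9), ([96.2, 201.2], 0.72)]
wrist nose [([83.9, 323.4], 0.66), ([540.2, 68.1], 0.62)]
```

View pics/c3.png

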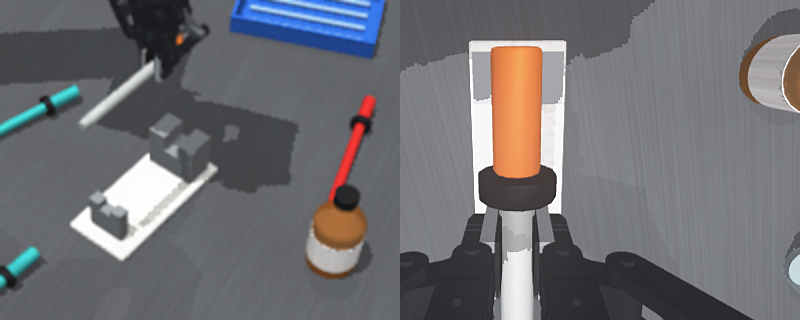

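```bash
cat > fit.py <<'E'
from h import *
from scipy.optimize import least_squares
def fit(I,r0=125,r1=250):
    "rod axis in the tool frame from the orange handle in a wrist picture"
    m=cams.camera_model('wrist');f,cx,cy,Rm,t=cam('wrist');s=manip.sense();r=R.from_quat(s['tool_rot']).as_matrix()
    o=r.T@(-Rm.T@t-s['tcp_pos']);A=r.T@Rm.T
    I=I.astype(int);k=(I[:,:,0]>150)&(I[:,:,2]<130)&(I[:,:,0]-I[:,:,2]>80);k[:,:230]=0;k[:,410:]=0
    rows=[v for v in range(480) if k[v].sum()>30];e=[]
    for v in rows[8:-14:4]:
        u=np.where(k[v])[0];e+=[(u.min()-.5,v),(u.max()+.5,v)]
    D=np.array([A@[(u-cx)/f,(v-cy)/f,1] for u,v in e])
    def res(p):
        d=np.array([-1,p[2],p[3]]);n=np.cross(D,d);n/=np.linalg.norm(n,axis=1)[:,None]
        return np.abs(n@(np.array([.02,p[0],p[1]])-o))*1e3-9
    q=least_squares(res,[0,.056,0,0],loss='soft_l1');p=q.x
    def at(v,z,u=318):
        d=A@[(u-cx)/f,(v-cy)/f,1];return (o+d*(z-o[2])/d[2])[0]
    x=at(rows[0]-.5,p[1]-.009)
    print('y0 %.2f z0 %.2f mm  yaw %.2f pitch(z per -x) %.2f deg'%(p[0]*1e3,p[1]*1e3,*np.degrees(p[2:])),'rms',np.sqrt(np.mean(q.fun**2)).round(2),'rear end x',round(x*1e3,1),'seat x',round(x*1e3-55,1),'rows',rows[0],rows[-1])
    return p
E
python3 - <<'E'
from fit import *
fit(cv2.imread('pics/w3.png')[:,:,::-1])
# scene check of pitch
for z in(.22,.225,.23): print(z,onz('scene',(330.4,167.8),z),onz('scene',(292.6,205.2),z))
goal([.5,0,.3],87)
E
```

```text
y0 0.70 z0 60.76 mm  yaw 0.27 pitch(z per -x) 1.51 deg rms 0.11 rear end x 71.6 seat x 16.6 rows 127 255
0.22 [0.45172988 0.26720811 0.22      ] [0.43512617 0.12113875 0.22      ]
0.225 [0.45424215 0.26217994 0.225     ] [0.43775123 0.11710282 0.225     ]
0.23 [0.45675442 0.25715176 0.23      ] [0.44037629 0.11306688 0.23      ]
t 8.25 pos [0.4536 0.2462 0.2812] F [-1.3 -0.3 -2.2] gap 0.133 x [ 1.995e-01  9.799e-01 -1.000e-04] z [-2.3e-03  3.0e-04 -1.0e+00]
lin [-232.    94.6  -19. ] rot [-0.13 -0.   -8.5 ] q [0.28 0.41 1.73 0.   1.   0.48]
```

Emit:
{"api": "drive_tool", "payload": {"linear": [[-12,7,0],[-20,12,2],[-22,13,3],[-22,13,3],[-22,13,3],[-22,13,3],[-22,13,3],[-22,13,3],[-12,7,2],[0,0,0],[0,0,0],[0,0,0],[0,0,0]], "rot": [[0,0,0],[0,0,0],[0,0,0],[0,0,0],[0,0,0],[0,0,0],[0,0,0],[0,0,0],[0,0,0],[0,0,-3],[0,0,-4],[0,0,-2],[0,0,0]], "hand": [10,10,10,10,10,10,10,10,10,10,10,10,10]}}

```text
t: 9.33
tcp_pos: [0.5216, 0.043, 0.2466]
tool_rot: [0.72, 0.694, -0.007, -0.008]
force: [0.1, 0.7, -1.9]
finger_gap: 0.138
```

```bash
python3 - <<'E'
from h import *
goal([.5227,.0294,.2],86.7)
E
```

```text
t 9.33 pos [0.5216 0.043  0.2466] F [ 0.1  0.7 -1.9] gap 0.138 x [3.600e-02 9.994e-01 3.000e-04] z [-0.0212  0.001  -0.9998]
lin [-13.5   2.6  46.6] rot [-1.22 -0.    1.24] q [-0.13  0.48  1.73 -0.    0.95 -0.09]
```

Emit:
{"api": "drive_tool", "payload": {"linear": [[0,0,0],[0,0,0],[0,1,15],[0,1,18],[0,0,18],[0,0,10],[0,0,0],[0,0,0]], "rot": [[-1.3,0,1.3],[-0.5,0,0.5],[0,0,0],[0,0,0],[0,0,0],[0,0,0],[0,0,0],[0,0,0]], "hand": [10,10,10,10,10,10,10,10]}}

```text
t: 10.0
tcp_pos: [0.5243, 0.0436, 0.1813]
tool_rot: [0.733, 0.681, 0.003, 0.003]
force: [-0.6, 0.2, -1.9]
finger_gap: 0.134
```

```bash
python3 - <<'E'
from fit import *
goal([.5227,.0194,.1847],86.7)
s=manip.sense()
I=cams.snapshot('wrist');save('w4',I);fit(I)
T=cams.snapshot('top');S=cams.snapshot('scene');save('t4',T);save('s4',S)
for l in('nose','seat','mouth'):
  for n in('scene','top'): print(n,l,[(np.round(x['at'],1).tolist(),round(x['score'],2)) for x in cams.spot_point(l,n)[:6]])
a=S[260:400,190:310];b=T[190:270,390:510]
cv2.imwrite('pics/c4.png',np.hstack([cv2.resize(a,(480,560),interpolation=3),cv2.resize(T[180:320,300:360+20],(320,560),interpolation=3)])[:,:,::-1])
E
```

```text
t 10.0 pos [0.5243 0.0436 0.1813] F [-0.6  0.2 -1.9] gap 0.134 x [7.340e-02 9.973e-01 4.000e-04] z [ 8.1e-03 -2.0e-04 -1.0e+00]
lin [-24.2   0.2  -3.4] rot [ 0.47 -0.02 -0.91] q [-0.13  0.58  1.79  0.    0.76 -0.06]
y0 0.46 z0 59.55 mm  yaw 0.14 pitch(z per -x) 0.31 deg rms 0.11 rear end x 71.8 seat x 16.8 rows 126 255
scene nose [([202.8, 316.7], 0.93), ([411.4, 239.9], 0.81), ([277.0, 318.7], 0.79), ([113.2, 383.2], 0.68), ([226.7, 217.7], 0.53), ([327.7, 233.0], 0.35)]
top nose [([514.6, 350.2], 0.74)]
scene seat [([317.4, 268.2], 0.84), ([432.2, 206.4], 0.77), ([155.7, 326.8], 0.7), ([253.1, 275.7], 0.69), ([272.9, 190.9], 0.52)]
top seat [([184.5, 175.8], 0.66), ([265.7, 255.6], 0.29)]
scene mouth [([263.8, 338.3], 0.93)]
top mouth [([443.4, 235.6], 0.84)]
```

```bash
python3 - <<'E'
from h import *
S=cv2.imread('pics/s4.png');T=cv2.imread('pics/t4.png')
s=manip.sense();r=R.from_quat(s['tool_rot']).as_matrix()
for dz in(.0595,.0605,.0627,.0647):
    N=s['tcp_pos']+r@np.array([-.1283,.0006,dz]);print(dz,np.round(N,4),'scene',proj('scene',N),'top',proj('top',N))
M=[.5135,-.1388,.12];print('mouth scene',proj('scene',M),'top',proj('top',M))
cv2.imwrite('pics/c4.png',np.hstack([cv2.resize(S[250:400,230:340],(440,600),interpolation=3),cv2.resize(T[170:320,380:465],(340,600),interpolation=3)]))
E
```

```text
0.0595 [ 0.5167 -0.0847  0.1229] scene [278.0612884  316.55753071] top [417.81665179 229.74493481]
0.0605 [ 0.5167 -0.0847  0.1219] scene [278.09925768 316.81075049] top [417.72489678 229.80821231]
0.0627 [ 0.5167 -0.0847  0.1197] scene [278.18257497 317.36639937] top [417.52361857 229.9470209 ]
0.0647 [ 0.5167 -0.0847  0.1177] scene [278.25806236 317.8698301 ] top [417.34133052 230.0727332 ]
mouth scene [262.46358473 337.68429048] top [442.14747112 231.79298925]
```

View pics/c4.png

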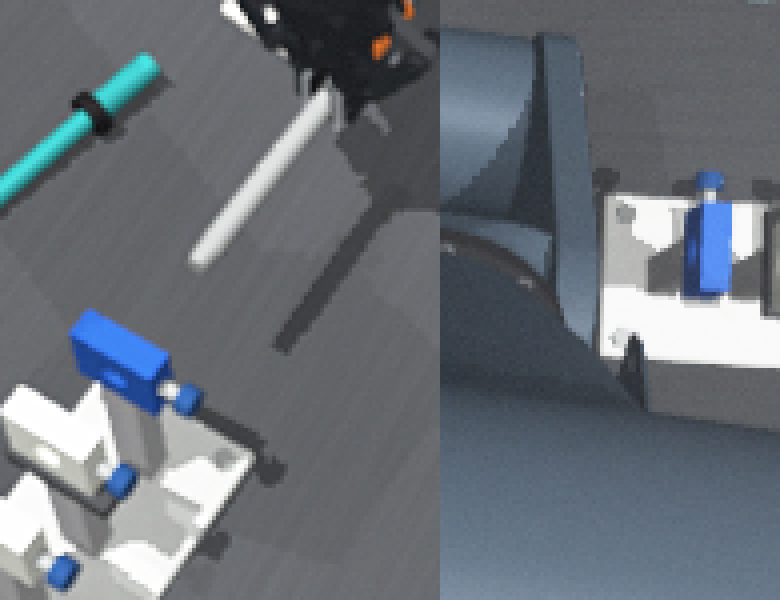

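Emit:
{"api": "drive_tool", "payload": {"linear": [[0,0,0],[-8,0,0],[-10,0,0],[-6,0,0],[0,0,0],[0,0,0]], "rot": [[0.4,0,-0.8],[0,0,0],[0,0,0],[0,0,0],[0,0,0],[0,0,0]], "hand": [10,10,10,10,10,10]}}

```text
t: 10.95
tcp_pos: [0.5236, 0.0162, 0.1831]
tool_rot: [0.727, 0.686, 0.002, 0.002]
force: [-0.9, 0.1, -0.8]
finger_gap: 0.14
```

```bash
cat >> fit.py <<'E'
O=np.array([.5102,-.1967]);YAW=-93.3
def st(x=16.7,y=.6,z0=59.9,pitch=.8,yaw=.2,v=1):
    "nose and seat in the stand frame (mm) from the measured tool pose and the grasp"
    s=manip.sense();r=R.from_quat(s['tool_rot']).as_matrix();a=np.radians(YAW)
    d=np.array([-1,np.tan(np.radians(yaw)),np.tan(np.radians(pitch))]);d/=np.linalg.norm(d)
    E=np.array([[np.cos(a),np.sin(a),0],[-np.sin(a),np.cos(a),0],[0,0,1]])
    b=np.array([x,y,z0])/1e3
    for n,l in(('seat',0),('nose',.145)):
        P=s['tcp_pos']+r@(b+d*l);print(n,np.round(E@(P-np.r_[O,0])*1e3,1))
    w=E@(r@d);print('dir yaw %.2f pitch %.2f deg'%(np.degrees(w[1]),np.degrees(w[2])),'F stand',np.round(E@s['force'],1),'M',np.round(s['ft_torque'],2),'t',round(s['t'],2),'tcp',np.round(s['tcp_pos'],4))
E
python3 - <<'E'
from fit import *
st();I=cams.snapshot('wrist');fit(I);st()
goal([.5227,.0194,.1817],86.6)
E
```

```text
seat [-230.     2.   123.2]
nose [-85.    2.5 121.2]
dir yaw 0.17 pitch -0.78 deg F stand [-0.1 -0.9 -0.8] M [0.05 0.01 0.02] t 10.95 tcp [0.5236 0.0162 0.1831]
y0 0.35 z0 58.05 mm  yaw -0.02 pitch(z per -x) -1.58 deg rms 0.11 rear end x 71.7 seat x 16.7 rows 126 255
seat [-230.     2.1  123.2]
nose [-85.    2.6 121.3]
dir yaw 0.18 pitch -0.77 deg F stand [-0.1 -1.  -1.9] M [-0.01  0.01  0.07] t 11.0 tcp [0.5237 0.0162 0.1831]
t 11.0 pos [0.5237 0.0162 0.1831] F [-1.   0.1 -1.9] gap 0.136 x [ 5.790e-02  9.983e-01 -5.000e-04] z [ 5.e-03 -8.e-04 -1.e+00]
lin [ 3.1 -1.2  1.4] rot [0.29 0.03 0.08] q [-0.18  0.57  1.8   0.    0.77 -0.12]
```

```bash
python3 - <<'E'
from fit import *
Os=[];As=[];Z=[]
for i in range(8):
    f,cx,cy,Rm,t=cam('wrist');s=manip.sense();r=R.from_quat(s['tool_rot']).as_matrix()
    Os.append(r.T@(-Rm.T@t-s['tcp_pos']));As.append(R.from_matrix(r.T@Rm.T).as_rotvec(degrees=True));Z.append([s['tcp_pos'][2]*1e3,*np.degrees(r[:2,2])])
    I=cams.snapshot('wrist');fit(I)
print(np.mean(Os,0),np.std(Os,0),np.mean(As,0),np.std(As,0));print(np.std(Z,0))
E
```

```text
y0 0.35 z0 58.03 mm  yaw -0.02 pitch(z per -x) -1.58 deg rms 0.11 rear end x 71.8 seat x 16.8 rows 126 255
y0 0.37 z0 58.04 mm  yaw -0.01 pitch(z per -x) -1.58 deg rms 0.11 rear end x 71.8 seat x 16.8 rows 126 255
y0 0.37 z0 58.10 mm  yaw -0.02 pitch(z per -x) -1.66 deg rms 0.11 rear end x 71.7 seat x 16.7 rows 126 255
y0 0.36 z0 58.10 mm  yaw -0.02 pitch(z per -x) -1.66 deg rms 0.11 rear end x 71.7 seat x 16.7 rows 126 255
y0 0.36 z0 58.10 mm  yaw -0.02 pitch(z per -x) -1.65 deg rms 0.11 rear end x 71.8 seat x 16.8 rows 126 255
y0 0.36 z0 58.08 mm  yaw -0.02 pitch(z per -x) -1.65 deg rms 0.11 rear end x 71.7 seat x 16.7 rows 126 255
y0 0.37 z0 58.10 mm  yaw -0.02 pitch(z per -x) -1.65 deg rms 0.11 rear end x 71.7 seat x 16.7 rows 126 255
y0 0.37 z0 58.10 mm  yaw -0.02 pitch(z per -x) -1.66 deg rms 0.11 rear end x 71.7 seat x 16.7 rows 126 255
[ 0.06952106  0.00068637 -0.07169907] [1.00811407e-05 5.18917755e-06 7.74561659e-06] [-12.62412012 -12.66209938  89.36690399] [0.00145777 0.00094743 0.00216704]
[0.01102394 0.00381131 0.00436063]
```

```bash
python3 - <<'E'
from fit import *
S=cams.snapshot('scene');save('s5',S)
cv2.imwrite('pics/c5.png',cv2.resize(S[290:370,235:315],(800,800),interpolation=3)[:600,:,::-1])
def W(x,y,z):
    a=np.radians(YAW);return [O[0]+np.cos(a)*x-np.sin(a)*y,O[1]+np.sin(a)*x+np.cos(a)*y,z]
pp=lambda P:np.round((proj('scene',P)-[235,290]+.5)*10-.5)
for n,P in dict(exithole=W(-.042,0,.12),topEL=W(-.058,-.024,.14),topER=W(-.058,.024,.14),topXL=W(-.042,-.024,.14),topXR=W(-.042,.024,.14)).items(): print(n,pp(P))
s=manip.sense();r=R.from_quat(s['tool_rot']).as_matrix()
for dz in(.055,.059,.063):
  print(dz,'nose',pp(s['tcp_pos']+r@np.array([-.1283,.0005,dz])),'mid',pp(s['tcp_pos']+r@np.array([-.05,.0005,.059])))
E
```

```text
exithole [231. 544.]
topEL [171. 375.]
topER [371. 491.]
topXL [121. 437.]
topXR [322. 556.]
0.055 nose [367. 359.] mid [585.  85.]
0.059 nose [368. 369.] mid [585.  85.]
0.063 nose [370. 379.] mid [585.  85.]
```

View pics/c5.png

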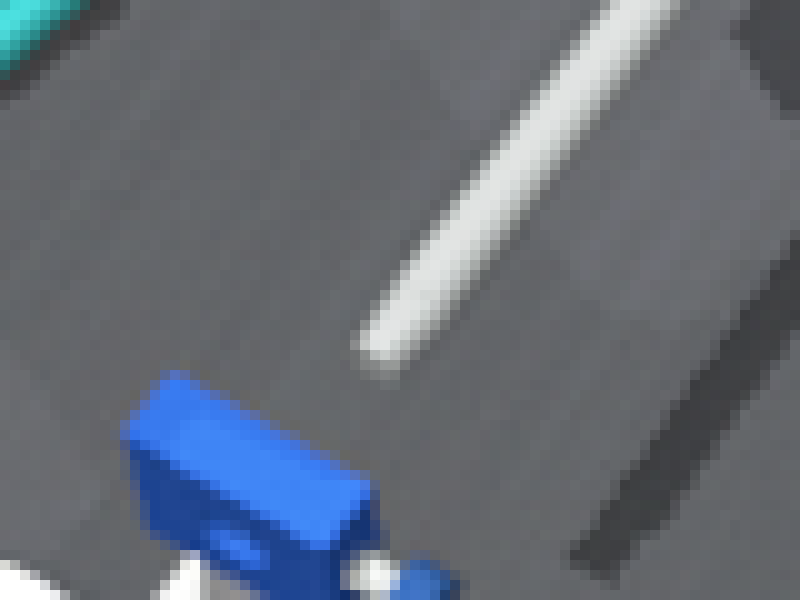

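```bash
cat > fit2.py <<'E'
from fit import *
f,cx,cy,_,_=cam('wrist');o=np.array([.0695,.00069,-.0717]);A=R.from_rotvec([-12.6241,-12.6621,89.3669],degrees=True).as_matrix()
def cross(g,h):
    k=np.where(g>h)[0];a,b=k[0],k[-1]
    return a-(g[a]-h)/(g[a]-g[a-1]), b+(g[b]-h)/(g[b]-g[b+1])
def fit2(I):
    G=cv2.GaussianBlur(I.astype(float),(1,7),0);G=G[:,:,0]-G[:,:,2];e=[]
    for v in range(134,244,2):
        l,r=cross(G[v,230:410],.5*np.median(G[v,305:330]));e+=[(l+230,v),(r+230,v)]
    D=np.array([A@[(u-cx)/f,(v-cy)/f,1] for u,v in e])
    def res(p,rad=9):
        d=np.array([-1,p[2],p[3]]);n=np.cross(D,d);n/=np.linalg.norm(n,axis=1)[:,None]
        return np.abs(n@(np.array([.045,p[0],p[1]])-o))*1e3-rad
    q=least_squares(res,[0,.056,0,0],loss='soft_l1',f_scale=.1);p=q.x;C=np.linalg.inv(q.jac.T@q.jac)*np.var(q.fun)
    n=(.045+.1283)
    print('handle y %.2f z %.2f yaw %.2f pitch %.2f'%(p[0]*1e3,p[1]*1e3,*np.degrees(p[2:])),'sd pitch %.2f'%np.degrees(C[3,3]**.5),'rms %.3f'%np.std(q.fun),'nose tool y %.1f z %.1f'%(1e3*(p[0]+p[2]*n),1e3*(p[1]+p[3]*n)))
    return p
if __name__=='__main__':
    for n in('w3','w4'): fit2(cv2.imread(f'pics/{n}.png')[:,:,::-1])
    I=cams.snapshot('wrist');save('w5',I);fit2(I)
    S=cv2.imread('pics/s5.png').astype(float).min(2);c=[]
    for v in range(293,322):
        u0=int(235+(640-(v-290)*10*.764)/10);g=S[v,u0-14:u0+15];k=g>150
        b=np.median(g[:4]);w=np.clip(g-b-15,0,None);c.append(((w*np.arange(u0-14,u0+15)).sum()/w.sum(),v))
    c=np.array(c);pf=np.polyfit(c[:,1],c[:,0],1);print('scene line u at 298.5:',np.polyval(pf,298.5),'at 325:',np.polyval(pf,325),'rms',np.std(c[:,0]-np.polyval(pf,c[:,1])))
E
python3 fit2.py
```

```text
handle y 0.49 z 60.19 yaw 0.22 pitch 1.52 sd pitch 0.24 rms 0.033 nose tool y 1.1 z 64.8
handle y 0.41 z 59.35 yaw 0.10 pitch 0.28 sd pitch 0.19 rms 0.027 nose tool y 0.7 z 60.2
handle y 0.41 z 59.02 yaw 0.12 pitch 0.39 sd pitch 0.19 rms 0.027 nose tool y 0.8 z 60.2
scene line u at 298.5: 291.99309350359783 at 325: 271.9371262292725 rms 0.059967437218694256
```

Emit:
{"api": "drive_tool", "payload": {"linear": [[0,-2.5,3],[-1,-1,1],[0,0,0]], "rot": [[0,0,0],[0,0,0],[0,0,0]], "hand": [10,10,10]}}

```text
t: 11.75
tcp_pos: [0.5198, 0.0166, 0.1788]
tool_rot: [0.727, 0.687, 0.002, 0.002]
force: [0.1, 0.3, -2.0]
finger_gap: 0.136
```

```bash
sed -i 's/x=16.7,y=.6,z0=59.9,pitch=.8,yaw=.2,v=1/x=16.7,y=.4,z0=59.2,pitch=.35,yaw=.12/' fit.py; cat > s.py <<'E'
from fit import *
st()
E
python3 s.py
```

```text
seat [-230.2   -2.   119.6]
nose [-85.2  -1.4 118.8]
dir yaw 0.23 pitch -0.32 deg F stand [-0.3  0.1 -2. ] M [ 0.03 -0.02  0.02] t 11.75 tcp [0.5198 0.0166 0.1788]
```

Emit:
{"api": "drive_tool", "payload": {"linear": [[-3,1,-1],[-8,0,0],[-6,0,0],[0,0,0]], "rot": [[0,0,0],[0,0,0],[0,0,0],[0,0,0]], "hand": [10,10,10,10]}}

```text
t: 12.08
tcp_pos: [0.5196, -0.0019, 0.1796]
tool_rot: [0.726, 0.688, 0.001, 0.002]
force: [0.2, -0.6, -1.8]
finger_gap: 0.137
```

```bash
python3 s.py
```

```text
seat [-211.7   -1.2  120.4]
nose [-66.7  -0.4 119.7]
dir yaw 0.29 pitch -0.31 deg F stand [ 0.6  0.2 -1.8] M [0.02 0.04 0.05] t 12.08 tcp [ 0.5196 -0.0019  0.1796]
```

Emit:
{"api": "drive_tool", "payload": {"linear": [[-2,0.3,0],[-2,0,0],[-2,0,0],[-2,0,0],[-2,0,0],[-2,0,0],[-2,0,0],[0,0,0]], "rot": [[0,0,0],[0,0,0],[0,0,0],[0,0,0],[0,0,0],[0,0,0],[0,0,0],[0,0,0]], "hand": [10,10,10,10,10,10,10,10]}}

```text
t: 12.75
tcp_pos: [0.5194, -0.0184, 0.1798]
tool_rot: [0.727, 0.687, 0.002, 0.002]
force: [0.6, -1.0, -1.3]
finger_gap: 0.136
```

```bash
python3 s.py
```

```text
seat [-195.2   -0.4  120.6]
nose [-50.2   0.  119.9]
dir yaw 0.19 pitch -0.31 deg F stand [ 0.9  0.7 -1.3] M [-0.02 -0.01 -0.01] t 12.75 tcp [ 0.5194 -0.0184  0.1798]
```

Emit:
{"api": "drive_tool", "payload": {"linear": [[-2,0,0],[-2,0,0],[-2,0,0],[-2,0,0],[-2,0,0],[-2,0,0],[-2,0,0],[0,0,0]], "rot": [[0,0,0],[0,0,0],[0,0,0],[0,0,0],[0,0,0],[0,0,0],[0,0,0],[0,0,0]], "hand": [10,10,10,10,10,10,10,10]}}

```text
t: 13.42
tcp_pos: [0.5183, -0.0336, 0.1798]
tool_rot: [0.727, 0.687, 0.001, 0.002]
force: [-0.1, -0.8, -1.2]
finger_gap: 0.139
```

```bash
python3 s.py
```

```text
seat [-179.9   -0.7  120.5]
nose [-34.9  -0.2 119.7]
dir yaw 0.20 pitch -0.32 deg F stand [ 0.8 -0.1 -1.2] M [-0.02  0.05  0.01] t 13.42 tcp [ 0.5183 -0.0336  0.1798]
```

Emit:
{"api": "drive_tool", "payload": {"linear": [[-2,0,0],[-2,0,0],[-2,0,0],[-2,0,0],[-2,0,0],[-2,0,0],[-2,0,0],[-1,0,0],[0,0,0],[0,0,0]], "rot": [[0,0,0],[0,0,0],[0,0,0],[0,0,0],[0,0,0],[0,0,0],[0,0,0],[0,0,0],[0,0,0],[0,0,0]], "hand": [10,10,10,10,10,10,10,10,10,10]}}

```text
t: 14.25
tcp_pos: [0.5173, -0.0505, 0.1798]
tool_rot: [0.727, 0.687, 0.001, 0.002]
force: [0.0, -0.2, -1.5]
finger_gap: 0.136
```

```bash
python3 s.py; python3 -c "
from h import *
S=cams.snapshot('scene');save('s6',S);T=cams.snapshot('top');save('t6',T)
print(onz('scene',(0,0),.1)[0])
cv2.imwrite('pics/c6.png',np.hstack([cv2.resize(S[310:400,210:290],(480,540),interpolation=3),cv2.resize(T[205:265,420:505-50],(315,540),interpolation=3)])[:,:,::-1])"
```

```text
seat [-163.    -0.6  120.6]
nose [-18.1  -0.2 119.7]
dir yaw 0.17 pitch -0.33 deg F stand [ 0.2  0.1 -1.5] M [ 0.01  0.04 -0.06] t 14.25 tcp [ 0.5173 -0.0505  0.1798]
-1.2807992393782857
```

View pics/c6.png

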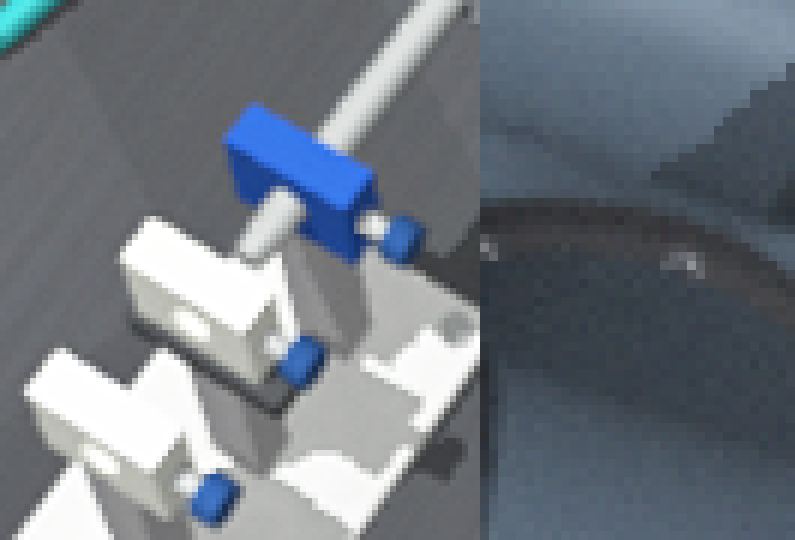

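The nose is out of the back of the blue boss, centred, with no contact force. Now I'll swing it about 3° towards -y for the displaced middle boss.

Emit:
{"api": "drive_tool", "payload": {"linear": [[0,2,0],[0,2,0],[0,2,0],[0,0,0]], "rot": [[0,0,1],[0,0,1],[0,0,1],[0,0,0]], "hand": [10,10,10,10]}}

```text
t: 14.68
tcp_pos: [0.5234, -0.0505, 0.1797]
tool_rot: [0.746, 0.666, 0.001, 0.001]
force: [0.1, 0.0, -1.4]
finger_gap: 0.134
```

```bash
python3 s.py
```

```text
seat [-163.4    6.3  120.5]
nose [-18.6  -1.6 119.6]
dir yaw -3.13 pitch -0.36 deg F stand [-0.   0.1 -1.4] M [ 0.03 -0.02  0.01] t 14.68 tcp [ 0.5234 -0.0505  0.1797]
```

Emit:
{"api": "drive_tool", "payload": {"linear": [[0,-0.8,0],[-2,0,0],[-2,0,0],[-2,0,0],[-1.5,0,0],[-1.5,0,0],[-1.5,0,0],[-1.5,0,0],[-1.5,0,0],[0,0,0]], "rot": [[0,0,0],[0,0,0],[0,0,0],[0,0,0],[0,0,0],[0,0,0],[0,0,0],[0,0,0],[0,0,0],[0,0,0]], "hand": [10,10,10,10,10,10,10,10,10,10]}}

```text
t: 15.52
tcp_pos: [0.5213, -0.0654, 0.1797]
tool_rot: [0.746, 0.666, 0.001, 0.002]
force: [-0.0, 0.2, -1.4]
finger_gap: 0.133
```

```bash
python3 s.py
```

```text
seat [-148.4    5.1  120.5]
nose [ -3.6  -2.8 119.7]
dir yaw -3.12 pitch -0.34 deg F stand [-0.2 -0.  -1.4] M [ 0.04  0.03 -0.01] t 15.52 tcp [ 0.5213 -0.0654  0.1797]
```

Emit:
{"api": "drive_tool", "payload": {"linear": [[-2,0,0],[-2,0,0],[-2,0,0],[-2,0,0],[-2,0,0],[0,0,0]], "rot": [[0,0,0],[0,0,0],[0,0,0],[0,0,0],[0,0,0],[0,0,0]], "hand": [10,10,10,10,10,10]}}

```text
t: 16.02
tcp_pos: [0.52, -0.0764, 0.1797]
tool_rot: [0.746, 0.666, 0.001, 0.002]
force: [-0.3, 0.9, -1.2]
finger_gap: 0.135
```

```bash
python3 s.py
```

```text
seat [-137.3    4.4  120.5]
nose [  7.5  -3.5 119.6]
dir yaw -3.11 pitch -0.34 deg F stand [-0.9 -0.4 -1.2] M [0.03 0.01 0.02] t 16.02 tcp [ 0.52   -0.0764  0.1797]
```

Emit:
{"api": "drive_tool", "payload": {"linear": [[0,-1.4,0],[0,-1.4,0],[0,-1.4,0],[0,-1.3,0],[0,0,0]], "rot": [[0,0,-0.8],[0,0,-0.8],[0,0,-0.8],[0,0,-0.8],[0,0,0]], "hand": [10,10,10,10,10]}}

```text
t: 16.43
tcp_pos: [0.5142, -0.076, 0.1797]
tool_rot: [0.725, 0.688, 0.002, 0.002]
force: [-0.4, -0.7, -2.6]
finger_gap: 0.137
```

```bash
python3 s.py
```

```text
seat [-137.4   -2.3  120.5]
nose [  7.6  -1.3 119.7]
dir yaw 0.42 pitch -0.31 deg F stand [ 0.7 -0.4 -2.6] M [ 0.03 -0.    0.02] t 16.43 tcp [ 0.5142 -0.076   0.1797]
```

Emit:
{"api": "drive_tool", "payload": {"linear": [[0,1.6,0],[-2,0,0],[-3,0,0],[-3,0,0],[-3,0,0],[-3,0,0],[-3,0,0],[-3,0,0],[0,0,0]], "rot": [[0,0,0.3],[0,0,0],[0,0,0],[0,0,0],[0,0,0],[0,0,0],[0,0,0],[0,0,0],[0,0,0]], "hand": [10,10,10,10,10,10,10,10,10]}}

```text
t: 17.18
tcp_pos: [0.5139, -0.0979, 0.1795]
tool_rot: [0.727, 0.686, 0.001, 0.001]
force: [-0.6, -0.2, -1.7]
finger_gap: 0.135
```

```bash
python3 s.py
```

```text
seat [-115.5   -1.4  120.3]
nose [ 29.5  -1.2 119.4]
dir yaw 0.09 pitch -0.36 deg F stand [ 0.3 -0.6 -1.7] M [ 0.02  0.04 -0.03] t 17.18 tcp [ 0.5139 -0.0979  0.1795]
```

Emit:
{"api": "drive_tool", "payload": {"linear": [[0,1,-0.5],[-2,0,0],[-2,0,0],[-2,0,0],[-2,0,0],[-2,0,0],[-2,0,0],[-2,0,0],[-2,0,0],[-2,0,0],[0,0,0]], "rot": [[0,0,0],[0,0,0],[0,0,0],[0,0,0],[0,0,0],[0,0,0],[0,0,0],[0,0,0],[0,0,0],[0,0,0],[0,0,0]], "hand": [10,10,10,10,10,10,10,10,10,10,10]}}

```text
t: 18.1
tcp_pos: [0.5133, -0.1176, 0.1797]
tool_rot: [0.727, 0.686, 0.001, 0.0]
force: [-0.7, 0.0, -2.0]
finger_gap: 0.141
```

```bash
python3 s.py
```

```text
seat [-95.9  -1.  120.6]
nose [ 49.1  -0.8 119.5]
dir yaw 0.07 pitch -0.41 deg F stand [ 0.  -0.7 -2. ] M [ 0.03  0.12 -0.05] t 18.1 tcp [ 0.5133 -0.1176  0.1797]
```

Emit:
{"api": "drive_tool", "payload": {"linear": [[-2,0.5,0],[-2,0,0],[0,0,0],[0,0,0],[0,0,0],[0,0,0],[0,0,0],[0,0,0],[0,0,0],[0,0,0],[0,0,0],[0,0,0]], "rot": [[0,0,0],[0,0,0],[0,0,0],[0,0,0],[0,0,0],[0,0,0],[0,0,0],[0,0,0],[0,0,0],[0,0,0],[0,0,0],[0,0,0]], "hand": [10,10,10,15,20,40,60,80,80,80,80,80]}}

```text
t: 19.1
tcp_pos: [0.5155, -0.123, 0.1814]
tool_rot: [0.727, 0.686, 0.002, 0.003]
force: [0.2, -1.2, 0.7]
finger_gap: 0.933
```

```bash
python3 s.py; python3 -c "
from h import *
I=cams.snapshot('wrist');save('w7',I);S=cams.snapshot('scene');save('s7',S)
print(manip.sense()['finger_gap'])
cv2.imwrite('pics/c7.png',np.hstack([cv2.resize(S[300:400,200:290],(432,480),interpolation=3),cv2.resize(I,(0,0),fx=1,fy=1)[:,140:500]])[:,:,::-1])"
```

```text
seat [-90.4   1.9 122.2]
nose [ 54.6   2.2 121.5]
dir yaw 0.13 pitch -0.24 deg F stand [1.1 0.3 0.7] M [-0.02 -0.03  0.02] t 19.1 tcp [ 0.5155 -0.123   0.1814]
0.9362130142408693
```

View pics/c7.png

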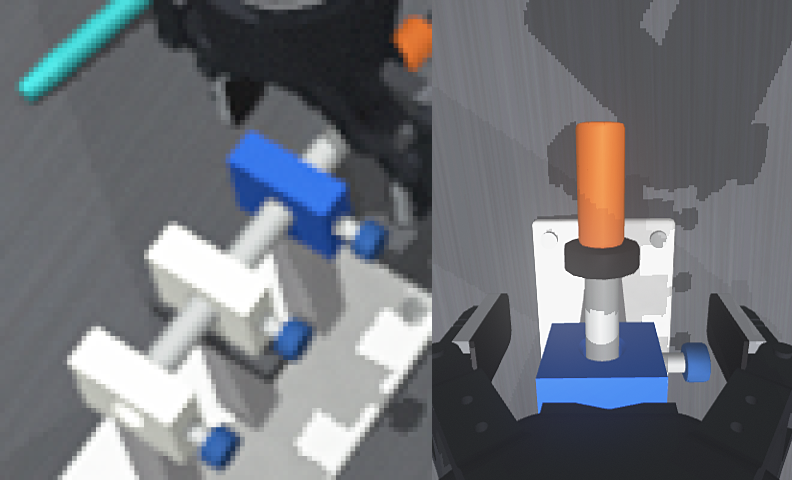

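Emit:
{"api": "drive_tool", "payload": {"linear": [[5,-1,0],[10,-0.5,0],[10,0,0],[10,0,0],[8,0,2],[4,0,4],[0,0,2],[0,0,0]], "rot": [[0,0,0],[0,0,0],[0,0,0],[0,0,0],[0,0,0],[0,0,0],[0,0,0],[0,0,0]], "hand": [85,85,85,85,85,85,85,85]}}

```text
t: 19.87
tcp_pos: [0.5164, -0.0692, 0.1724]
tool_rot: [0.726, 0.687, 0.002, 0.003]
force: [0.8, 0.2, -0.5]
finger_gap: 0.993
```

```bash
python3 s.py
```

```text
seat [-144.2   -0.4  113.2]
nose [  0.8   0.2 112.5]
dir yaw 0.25 pitch -0.28 deg F stand [-0.2  0.8 -0.5] M [ 0.01 -0.02 -0.04] t 19.87 tcp [ 0.5164 -0.0692  0.1724]
```

Emit:
{"api": "drive_tool", "payload": {"linear": [[0,0,0],[0,0,0],[0,0,0],[0,0,0],[0,0,0],[0,0,0],[0,0,0],[0,0,0],[0,0,0],[0,0,0]], "rot": [[0,0,0],[0,0,0],[0,0,0],[0,0,0],[0,0,0],[0,0,0],[0,0,0],[0,0,0],[0,0,0],[0,0,0]], "hand": [12,12,12,12,12,12,12,12,12,12], "force": 40}}

```text
t: 20.7
tcp_pos: [0.5165, -0.0703, 0.1722]
tool_rot: [0.727, 0.686, 0.002, 0.003]
force: [-0.4, 0.2, -0.5]
finger_gap: 0.196
```

```bash
python3 s.py
```

```text
seat [-143.2   -0.2  113. ]
nose [1.800e+00 1.000e-01 1.122e+02]
dir yaw 0.11 pitch -0.31 deg F stand [-0.2 -0.4 -0.5] M [ 0.12 -0.02  0.07] t 20.7 tcp [ 0.5165 -0.0703  0.1722]
```

Emit:
{"api": "drive_tool", "payload": {"linear": [[-2,0,0],[-2,0,0],[-2,0,0],[-2,0,0],[-2,0,0],[-2,0,0],[0,0,0]], "rot": [[0,0,0],[0,0,0],[0,0,0],[0,0,0],[0,0,0],[0,0,0],[0,0,0]], "hand": [12,12,12,12,12,12,12]}}

```text
t: 21.28
tcp_pos: [0.5156, -0.0809, 0.1728]
tool_rot: [0.727, 0.686, 0.003, 0.001]
force: [-0.2, 2.1, 1.8]
finger_gap: 0.196
```

```bash
python3 s.py
```

```text
seat [-132.8   -0.5  113.7]
nose [ 12.2  -0.2 112.3]
dir yaw 0.10 pitch -0.54 deg F stand [-2.1 -0.4  1.8] M [ 0.4  -0.06  0.04] t 21.28 tcp [ 0.5156 -0.0809  0.1728]
```

Emit:
{"api": "drive_tool", "payload": {"linear": [[-2,0,-0.3],[-2,0,0],[-2,0,0],[-2,0,0],[-2,0,0],[-2,0,0],[-2,0,0],[-2,0,0],[0,0,0]], "rot": [[0,0,0],[0,0,0],[0,0,0],[0,0,0],[0,0,0],[0,0,0],[0,0,0],[0,0,0],[0,0,0]], "hand": [12,12,12,12,12,12,12,12,12]}}

```text
t: 22.03
tcp_pos: [0.5146, -0.0982, 0.1735]
tool_rot: [0.728, 0.686, 0.004, 0.001]
force: [0.6, 3.8, 2.2]
finger_gap: 0.193
```

```bash
python3 s.py
```

```text
seat [-115.6   -0.5  114.4]
nose [ 29.4  -0.4 112.8]
dir yaw 0.04 pitch -0.62 deg F stand [-3.8  0.4  2.2] M [ 0.47 -0.1   0.09] t 22.03 tcp [ 0.5146 -0.0982  0.1735]
```

Emit:
{"api": "drive_tool", "payload": {"linear": [[-1,0,0],[-1,0,0],[-1,0,0],[-1,0,0],[-1,0,0]], "rot": [[0,0,0],[0,0,0],[0,0,0],[0,0,0],[0,0,0]], "hand": [12,12,12,12,12]}}

```text
t: 22.45
tcp_pos: [0.5142, -0.1034, 0.1736]
tool_rot: [0.728, 0.686, 0.004, 0.0]
force: [0.1, 4.5, 3.0]
finger_gap: 0.192
```

```bash
python3 s.py; python3 -c "
from h import *
I=cams.snapshot('wrist');save('w8',I);S=cams.snapshot('scene');save('s8',S)
cv2.imwrite('pics/c8.png',np.hstack([cv2.resize(S[300:400,200:290],(432,480),interpolation=3),I[:,140:500]])[:,:,::-1])"
```

```text
seat [-110.4   -0.6  114.5]
nose [ 34.6  -0.5 112.8]
dir yaw 0.01 pitch -0.66 deg F stand [-4.5 -0.1  3. ] M [ 0.72 -0.05  0.02] t 22.45 tcp [ 0.5142 -0.1034  0.1736]
```

View pics/c8.png

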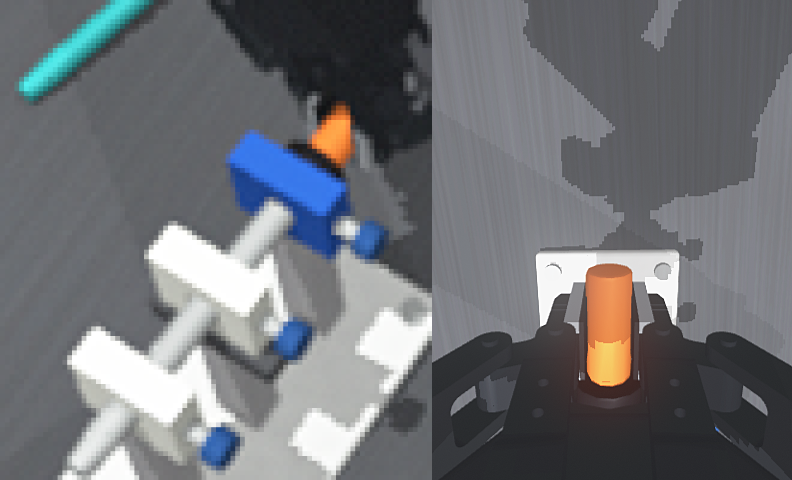

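Emit:
{"api": "drive_tool", "payload": {"linear": [[-1,0,0],[-1,0,0],[-1,0,0]], "rot": [[0,0,0],[0,0,0],[0,0,0]], "hand": [12,12,12]}}

```text
t: 22.8
tcp_pos: [0.5142, -0.1044, 0.1737]
tool_rot: [0.729, 0.685, 0.006, -0.001]
force: [2.0, 8.0, 4.5]
finger_gap: 0.196
```

```bash
python3 s.py
```

```text
seat [-109.6   -0.5  114.7]
nose [ 35.3  -0.8 112.3]
dir yaw -0.11 pitch -0.92 deg F stand [-8.1  1.5  4.5] M [ 1.23 -0.27  0.1 ] t 22.8 tcp [ 0.5142 -0.1044  0.1737]
```

Emit:
{"api": "drive_tool", "payload": {"linear": [[-2,0,0],[-2,0,0],[-2,0,0]], "rot": [[0,0,0],[0,0,0],[0,0,0]], "hand": [12,12,12]}}

```text
t: 23.05
tcp_pos: [0.5142, -0.1051, 0.1739]
tool_rot: [0.73, 0.684, 0.01, -0.004]
force: [2.5, 11.2, 3.5]
finger_gap: 0.196
```

```bash
python3 s.py
```

```text
seat [-109.6   -0.4  115. ]
nose [ 35.4  -1.2 111.2]
dir yaw -0.32 pitch -1.51 deg F stand [-11.3   1.9   3.5] M [ 1.71 -0.42  0.13] t 23.05 tcp [ 0.5142 -0.1051  0.1739]
```

Emit:
{"api": "drive_tool", "payload": {"linear": [[0,0,0],[0,0,0],[0,0,0],[0,0,0],[0,0,0],[0,0,0],[0,0,0],[0,0,0],[0,0,0],[0,0,0],[0,0,-20],[0,0,-30],[0,0,-30],[0,0,-30],[0,0,0],[0,0,0]], "rot": [[0,0,0],[0,0,0],[0,0,0],[0,0,0],[0,0,0],[0,0,0],[0,0,0],[0,0,0],[0,0,0],[0,0,0],[0,0,0],[0,0,0],[0,0,0],[0,0,0],[0,0,0],[0,0,0]], "hand": [12,16,18,22,40,70,80,80,80,80,80,80,80,80,80,80]}}

```text
t: 24.38
tcp_pos: [0.5125, -0.1103, 0.2856]
tool_rot: [0.729, 0.684, 0.006, -0.005]
force: [0.2, -0.2, -0.5]
finger_gap: 0.937
```

```bash
python3 s.py; python3 -c "
from h import *
goal([.51,-.07,.28],86.7)
I=cams.snapshot('wrist');save('w9',I);S=cams.snapshot('scene');save('s9',S)
for n in('scene','wrist'):
  c=cam(n)
  for l,z in(('seat',.1185),('nose',.1185),('mouth',.12)): print(n,l,[(np.round(x['at'],1).tolist(),round(x['score'],2),np.round(onz(n,x['at'],z,c),4)) for x in cams.spot_point(l,n)[:5]])
cv2.imwrite('pics/c9.png',np.hstack([cv2.resize(S[300:400,200:290],(432,480),interpolation=3),I[:,140:500]])[:,:,::-1])"
```

```text
seat [-104.1   -2.   226.7]
nose [ 40.9  -2.7 223.5]
dir yaw -0.25 pitch -1.26 deg F stand [ 0.2  0.2 -0.5] M [-0.05  0.03  0.06] t 24.38 tcp [ 0.5125 -0.1103  0.2856]
t 24.38 pos [ 0.5125 -0.1103  0.2856] F [ 0.2 -0.2 -0.5] gap 0.937 x [0.0641 0.9978 0.0159] z [ 0.0027  0.0158 -0.9999]
lin [39.9 -5.1  6.2] rot [ 0.1  -0.91 -0.37] q [-0.43  0.42  1.7   0.02  1.02 -0.38]
scene seat [([262.0, 337.5], 0.81, array([ 0.5119, -0.1383,  0.1185])), ([159.0, 327.6], 0.81, array([ 0.3175, -0.2182,  0.1185])), ([251.2, 274.9], 0.72, array([ 0.4088, -0.0217,  0.1185])), ([432.0, 205.2], 0.6, array([0.685 , 0.3664, 0.1185]))]
scene nose [([414.8, 242.4], 0.83, array([0.6905, 0.2345, 0.1185])), ([204.7, 319.2], 0.68, array([ 0.3867, -0.159 ,  0.1185])), ([107.2, 385.9], 0.67, array([ 0.3139, -0.3578,  0.1185])), ([215.5, 399.9], 0.64, array([ 0.5057, -0.2839,  0.1185]))]
scene mouth [([261.3, 340.1], 0.64, array([ 0.5143, -0.1443,  0.12  ])), ([330.9, 233.4], 0.6, array([0.5079, 0.1656, 0.12  ]))]
wrist seat [([322.8, 278.5], 0.79, array([ 0.5145, -0.1364,  0.1185])), ([74.8, 309.5], 0.7, array([ 0.3338, -0.149 ,  0.1185])), ([138.5, 72.9], 0.69, array([0.4104, 0.0044, 0.1185])), ([521.4, 291.3], 0.49, array([ 0.6547, -0.155 ,  0.1185]))]
wrist nose [([133.3, 227.9], 0.63, array([ 0.3881, -0.0915,  0.1185]))]
wrist mouth [([317.7, 279.6], 0.64, array([ 0.5109, -0.1364,  0.12  ]))]
```

View pics/c9.png

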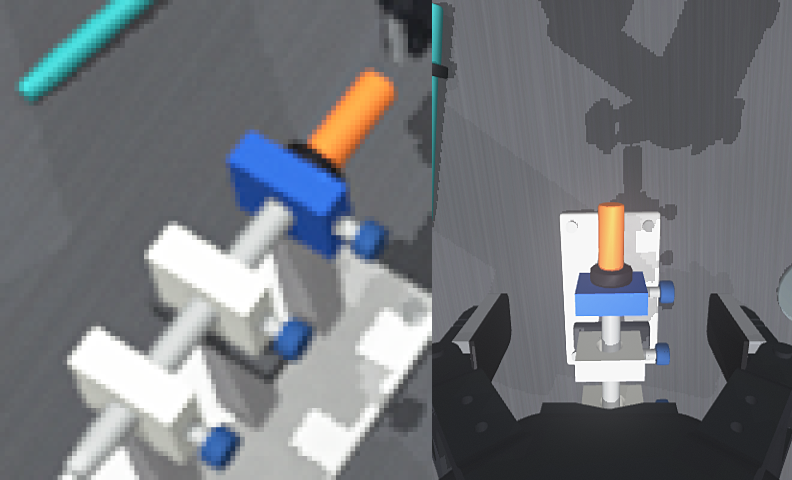

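```bash
python3 - <<'E'
from fit import *
a=np.radians(YAW);E=np.array([[np.cos(a),np.sin(a)],[-np.sin(a),np.cos(a)]])
I=cv2.imread('pics/w9.png').astype(int);k=(I[:,:,2]>150)&(I[:,:,0]<130)&(I[:,:,2]-I[:,:,0]>80);k[:,:290]=0;k[:,350:]=0
rows=np.where(k.sum(1)>12)[0];u=np.where(k[rows[0]+2])[0].mean()
for z in(.1185,.1275): print('rear end stand mm',E@(onz('wrist',(u,rows[0]-.5),z)[:2]-O)*1e3,'want x -113')
# blue boss top entry edge in same picture (want x -58)
b=(I[:,:,0]>110)&(I[:,:,2]<90);r=[np.where(b[:,c])[0] for c in(290,350)]
print([(c,x.min(),x.max()) for c,x in zip((290,350),r)])
for n in range(1): order.sign_off()
E
```

```text
rear end stand mm [-114.40163905   -1.26758696] want x -113
rear end stand mm [-115.93309618   -1.28950712] want x -113
[(290, np.int64(273), np.int64(315)), (350, np.int64(272), np.int64(314))]
the job is handed in; nothing more can be done
```

I took the steel rod from its holder and threaded it through all three bosses. I then regripped it on the handle, pushed until the collar met the blue boss, let go and backed off. The job is handed in at about 24.5 s on the robot's clock, and no verdict is reported.

- **Threading:** the nose cleared the blue boss centred, about 0.2 mm off in y and 0.3 mm in z. I swung it about 3° towards -y to catch the loose middle boss, which I had measured 3.7 mm off line, then straightened it before the last boss.
- **Forces:** wrist force readings stayed within about 5 N until the final push against the collar, which peaked at about 11 N.
- **Glassware:** no move went near it, but I did not measure its position again afterwards.

**Last checks:**
- **Seat and nose:** the scene view puts the nose at stand x of about 87 mm and the collar face within 1–2 mm of the mouth. The pictures show the collar against the blue boss.
- **Disagreement:** the handle's rear end in the wrist view suggests the collar is 1.4–3 mm short of flush. That is inside the 4 mm limit, but the camera calibration is only good to about 2 mm. The contact force and the scene view say it is flush.
- **Release:** the gripper is open, about 110 mm above where it let go, and touches nothing.

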